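# Park the thread caddy against its sprung buffer

### The job

Roll the little wheeled thread caddy forward by its red push bar until both front castors trail straight, then, without lifting it, steer it into the blue taped bay so that it stands straight on the centre line, and lean it on the sprung buffer with a steady, gentle push of about 7 N for a second. Then let go and leave it parked in the bay with its castors still trailing straight; do not ram the buffer or disturb the other things.

Things in the scene. Friction and masses are not known exactly. Their poses are not given: they have to be found in the camera images.
- caddy: Thread caddy: plywood tray 180 long, 120 wide, underside 40, rim 85 above the table; red push bar across the rear, rubber bumper on the nose; 0.6 to 0.9 kg, rolls with under 1 N. Origin on the table under the tray's middle; x forward (to the nose), y left. Wheels 28 across: two fixed ones (roll along x only) at x = -75, right under the bar; two swivel castors, pivots at x = +68, y = +-42, trail 14. (lengths in mm)
- pushbar (a point): Middle of the red push bar: a round level bar, 12 thick, along the caddy's y, 75 behind the caddy's origin, centre 112 above the table, on two thin posts at y = +-49. Free for fingers from above over the middle 80; nothing in the tray within 60 of the bar is higher than the rim. Axes as the caddy's. (lengths in mm)
- nose (a point): Front face of the caddy's bumper (80 wide, 22 high): 100 ahead of the caddy's origin, 74 above the table. Axes as the caddy's. (lengths in mm)
- castor_l (a joint): Swivel angle of the left front castor, rad, about the vertical, counterclockwise from above positive, turns without end (full turns do not matter): 0 = trailing straight behind its pivot (as when rolling forward), +-3.14 = pointing ahead. Starts askew by 0.6 to 2.2; swings to about 0 after some 60 mm of straight rolling forward.
- castor_r (a joint): The same for the right front castor (starts askew by 0.6 to 2.2 the other way).
- bay: Parking bay: blue tape outline on the table (250 long, 168 wide, thin centre line), ending at a wooden block (130 wide, 108 high, front face at x = +60) that carries a sprung black pad, the buffer. x points into the bay, the way the caddy drives; y left. Origin on the table, on the centre line, under the buffer face's middle setting. (lengths in mm)
- wheel_l (a point): Centre of the left castor's wheel, 14 above the table and 14 off the castor's upright pivot: at x = +54, y = +42 in the caddy's frame when it trails straight, x = +82 when it points ahead. (lengths in mm)
- wheel_r (a point): The same for the right castor: x = +54, y = -42 when it trails straight. (lengths in mm)
- buffer (a point): Middle setting of the buffer face: at the bay's origin, 75 above the table; axes as the bay's. The pad is 100 wide and 34 high. Its face really stands up to 20 before or behind this point (screwed in or out; not measured, to be found by feel). It gives about 0.33 per newton (3000 N/m), 12 at most, and springs back when let go. (lengths in mm)
- tub: Bystander: white cup, 60 wide, 50 high, to the bay's left. Origin under its middle. (lengths in mm)
- spool: Bystander: yellow thread spool, 40 in diameter, 50 high, standing to the bay's right. Origin under its middle. (lengths in mm)
- teabowl: Bystander: olive tea bowl, 90 wide, 55 high, on a dark wooden board 110 square and 12 thick. Origin under its middle. (lengths in mm)
- jar: Bystander: amber jar, 60 wide, 80 high. Origin under its middle. (lengths in mm)
- hook: Bystander: crochet hook, navy handle, 160 long and 16 thick, lying along its x. Origin on the table, near the handle's front end. (lengths in mm)
- tape: Bystander: dark teal ring of tape, 70 wide, 20 high, lying flat. Origin under its middle. (lengths in mm)
- tin: Bystander: lilac pin tin, 70 x 50 x 35. Origin under its middle. (lengths in mm)

How it is judged (in metres and radians):
On the way, in this order (a step that is already met when the one before it is completed fails the run):
1. the caddy has rolled at least 40 mm, its nose still more than 40 mm short of the bay's origin, and both castors trail straight (within 0.4 rad) (x of each of wheel_l, wheel_r in the frame of caddy below 0.0551 m and distance of caddy from where it was at the start of the episode above 0.04 m and x of nose in the frame of bay below -0.04 m), for 0.1 s.
2. the caddy leans on the sprung buffer with 4.5 to 10 N for 0.4 s, castors trailing straight (x of each of wheel_l, wheel_r in the frame of caddy below 0.0551 m and contact force between caddy and bay between 4.5 and 10 N and x of nose in the frame of bay above -0.027 m), for 0.4 s.
At the end, for the whole second after the job is handed in: The caddy stands still on its wheels in the bay: nose within 33 mm before and 30 mm beyond the bay's origin, within 12 mm of the centre line, square to it within 0.1 rad, both castors trailing straight within 0.4 rad, and let go (x of each of wheel_l, wheel_r in the frame of caddy below 0.0551 m and x of nose in the frame of bay between -0.033 and 0.03 m and y of nose in the frame of bay between -0.012 and 0.012 m and angle between the x axis of caddy and the x axis of bay, either way round below 0.1 rad and angle between caddy's own z axis and vertical below 0.06 rad and height (world z) of caddy below 0.006 m and linear speed of caddy below 0.01 m/s); the robot touches nothing.
It fails at once if the caddy pushes on the buffer with more than 16 N (contact force between caddy and bay above 16 N).
It fails at once if the caddy is lifted (15 mm) or tilted (0.2 rad) (height (world z) of caddy above 0.015 m or angle between caddy's own z axis and vertical above 0.2 rad).
It fails at once if a bystander is moved by more than 20 mm (distance of any of tub, spool, teabowl, jar, hook, tape, tin from where it was at the start of the episode above 0.02 m).
It also fails if it takes over 61 s, if anything falls off the work surface, if the arm or the gripper's body presses on something with over 40 N, if the wrist force passes 120 N, or if a joint passes its speed limit or range.

### The arm

A 7-joint arm with a two-finger parallel gripper is mounted at the origin on the work surface. World frame = base frame: x ahead of the robot, y to its left, z up, the work surface at z = 0. Lengths are in m, angles in degrees, forces in N, time in s.
With the tool pointing down it reaches from about 0.425 to 0.875 m from the base axis. Payload 4.7 kg.
Tool frame: the origin (TCP) lies on the centre line of the jaws, within the pads' length; the fingertips stand ahead of it and the grasp point (between the pads) lies 2 mm behind it (env.tip_reach is the x of the fingertips in the tool frame, in m); x points along the fingers, z is the direction in which the jaws open and shut, and the axes are right-handed (so a half turn about x gives the same grasp; the last joint's range is limited). The gripper opens to 87 mm and grips with 3 to 60 N. Pads are 19 mm wide; open, the fingers measure 117 mm over their backs; the gripper's body (75 mm by 190 mm) begins 51 mm behind the grasp point.
Start: joints at [64.865, 18.392, -4.016, 83.108, 1.295, 78.541, -3.26], TCP at [0.284, -0.585, 0.24] pointing down, gripper open.
Joint ranges: [-163.93, 163.93], [-17.29, 119.83], [-79.2, 71.16], [3.27, 140.29], [-89.18, 269.18], [5.43, 117.66], [-154.24, 154.24]. Speed limits (degrees/s): [147.25, 147.25, 180, 180, 180, 180, 180].

### API

Orientations are given as [roll, pitch, yaw] about the fixed x, y, z axes, in that order (R = Rz(yaw) Ry(pitch) Rx(roll)).
In Python, from cell import telemetry, optics, env, models gives the robot as it stands.
- The arm moves only by the shell command python3 -m pendant 'ROWS' [FORCE]. ROWS is JSON, a list of rows, each a list of 3 entries, a list of its own where there are three numbers: the finger opening in mm, from 0 to 87, then the shift along the tool's x, y, z in mm, then the turn, a rotation vector about the tool's x, y, z in rad. A call has 1 to 10 rows; each row is the pose to reach, as a shift and turn from the pose commanded when the call began, along the tool's axes at that moment; what a row does not reach only later rows make up. A row lasts 1/12 s, in which the tool goes at most 41.7 mm and 7.16 degrees, less where a joint would pass 70% of its speed; a pose out of reach is approached as far as the arm can. A call with a gripper value outside its range is refused whole. The fingers move at their own pace and stop on an object; FORCE is the grip in N (left out, the last holds). Time passes only in rows, so rows that repeat a pose let the fingers close. It gives the time, the measured TCP pose, the force and the opening at its end, in the units of the state.
- telemetry.get_obs(): the state, without advancing time (a new reading comes with each control period).
- optics.read_camera(name): name is "scene" or "top"; returns a dict with "image" (384x512x3 uint8, blue, green, red), "range_z" (384x512 float32, m along the optical axis (not along the pixel's ray), 0 where there is no reading), "fx", "fy", "cx", "cy" (pixels), "k1" (the pictures are not rectified: a ray, as slopes to the right and down, at radius r is drawn at 1 + k1 r^2 times it, then the intrinsics apply), "cam_to_world" (4x4, takes a point from camera to world coordinates). Camera axes: x right, y up, looking along -z (the intrinsics and any distortion apply to the point x, -y, -z); pixel columns grow to the right and rows downward; lengths in m; the calibration is good to about 2 mm. A picture is of the moment at which its call begins.
- env.sign_off(): hands the job in, once; it reports no verdict.
Trained networks look in the newest picture that a camera, given by its name, has taken for a name from the list of things; names that differ only in an ending like _2 or _b are one class to them, and where a whole thing is asked for, a point or a joint stands for the part that bears it (a point fixed in the world has none). Each returns a list of dicts, best first, with "confidence" (0 to 1); they miss things now and then, are a little off and sometimes report something else, mostly with a low value. They report only what shows in the picture. A call takes as long as a camera call.
- models.masks_of(camera, label): "pixels" (384x512 bool, what is visible of it) and "extent" ([left, top, right, bottom] as shares, 0 to 1, of the picture: columns of its width, rows of its height, round what is visible of it).
- models.landmark_of(camera, label): "centre" ([row, column] as shares, 0 to 1, of the picture: columns of its width, rows of its height: a listed point, or the origin of a listed thing).
The state is a dict: "time_s": time; "qpos": joint angles; "joint_velocities": joint speeds; "effort": joint torques, N m; "tool_pos": TCP position; "tool_rot": TCP orientation; "force": force on the tool from outside, world axes, zero at the start; "wrist_torque": the same for the moment, N m; "grip_width": finger opening in m.
Only numpy, scipy, OpenCV 4.12 (cv2) and the standard library are available. Lean on these libraries where they do the work, as an engineer would, in place of code of your own. Each camera call takes 0.05 s, during which the arm holds its last target.

## Working session

There is one attempt and no reset: what is moved stays moved. The work goes in short steps, Python scripts to look and compute and a shell command to move; the robot and the scene stay as the last step left them, time stands still between calls to the robot, and variables do not carry over. Pictures are saved under pics/ and viewed, and the job is handed in when it is done.

```bash
mkdir -p pics; ls; cat > h.py <<'E'
import numpy as np, cv2
from cell import telemetry, optics, env, models
def ray(c,u,v):
    p=np.array([[(u-c["cx"])/c["fx"],(v-c["cy"])/c["fy"]]])
    d=p[0].copy(); 
    for _ in range(20):
        d=p[0]/(1+c["k1"]*(d@d))
    T=np.array(c["cam_to_world"]); 
    return T[:3,3], T[:3,:3]@np.array([d[0],-d[1],-1.0])
def onz(c,u,v,z):
    o,d=ray(c,u,v); return o+d*(z-o[2])/d[2]
def atd(c,u,v):
    o,d=ray(c,u,v); return o+d*c["range_z"][int(round(v)),int(round(u))]
def proj(c,P):
    T=np.array(c["cam_to_world"]); q=T[:3,:3].T@(np.array(P)-T[:3,3])
    s=np.array([q[0],-q[1]])/-q[2]; s=s*(1+c["k1"]*(s@s))
    return s[0]*c["fx"]+c["cx"], s[1]*c["fy"]+c["cy"]
def lm(cam,l):
    r=models.landmark_of(cam,l)
    return [(x["confidence"],x["centre"][1]*512,x["centre"][0]*384) for x in r]
E
python3 - <<'E'
from h import *
print(telemetry.get_obs(), env.tip_reach)
Z=dict(caddy=0,pushbar=.112,nose=.074,bay=0,wheel_l=.014,wheel_r=.014,buffer=.075,tub=0,spool=0,teabowl=0,jar=0,hook=0,tape=0,tin=0)
for n in("scene","top"):
    c=optics.read_camera(n); cv2.imwrite(f"pics/{n}0.png",c["image"])
    print(n,np.array(c["cam_to_world"])[:3,3],c["fx"],c["k1"])
    for k,z in Z.items():
        print(k,[(round(a,2),round(u),round(v),onz(c,u,v,z).round(3)) for a,u,v in lm(n,k)[:2]])
E
```

```text
pics
{'time_s': 0.0, 'qpos': array([64.86351316, 18.43927184, -4.01619794, 83.17341389,  1.29743086,
       78.54164236, -3.26068504]), 'joint_velocities': array([ 0.04930281, -0.0396991 , -0.01500039,  0.05307293,  0.08830879,
        0.0047329 , -0.01082777]), 'effort': array([-1.63025234e-04, -4.91294861e+01, -4.04138686e-01, -3.12529492e+01,
       -6.39822450e-02,  4.37844114e-02,  1.39444119e-04]), 'tool_pos': array([ 0.28409739, -0.5840544 ,  0.23847223]), 'tool_rot': array([-175.85301849,   89.89076699,  120.09361762]), 'force': array([ 0.08584267,  0.02512958, -0.43079414]), 'wrist_torque': array([ 0.06849749, -0.04637849,  0.01883762]), 'grip_width': 0.08713208102060699} 0.017
scene [ 0.93605188 -0.50975579  0.86954916] 388.64631578901543 0.020351858928763848
caddy [(0.6, 176, 271, array([ 0.488, -0.254,  0.   ]))]
pushbar [(0.64, 264, 312, array([ 0.755, -0.251,  0.112])), (0.62, 145, 274, array([ 0.496, -0.331,  0.112]))]
nose [(0.56, 188, 223, array([ 0.458, -0.161,  0.074])), (0.52, 182, 378, array([ 0.693, -0.434,  0.074]))]
bay [(0.57, 310, 150, array([0.537, 0.31 , 0
[... 830 characters left out ...]
 -0.251,  0.   ]))]
pushbar [(0.55, 354, 215, array([ 0.504, -0.342,  0.112])), (0.35, 247, 143, array([0.751, 0.013, 0.112]))]
nose [(0.85, 295, 235, array([ 0.441, -0.149,  0.074]))]
bay [(0.89, 162, 212, array([0.53 , 0.316, 0.   ]))]
wheel_l []
wheel_r []
buffer [(0.56, 158, 208, array([0.535, 0.313, 0.075]))]
tub [(0.6, 166, 246, array([0.409, 0.297, 0.   ]))]
spool []
teabowl [(0.82, 246, 143, array([0.782, 0.015, 0.   ])), (0.69, 157, 211, array([0.535, 0.332, 0.   ]))]
jar [(0.59, 310, 159, array([ 0.719, -0.214,  0.   ]))]
hook [(0.73, 366, 175, array([ 0.662, -0.418,  0.   ]))]
tape [(0.7, 160, 211, array([0.533, 0.324, 0.   ]))]
tin [(0.63, 188, 153, array([0.743, 0.227, 0.   ]))]
```

```bash
python3 - <<'E'
import cv2
a=cv2.imread("pics/scene0.png");cv2.imwrite("pics/s0b.png",cv2.resize(a,(800,600),interpolation=cv2.INTER_CUBIC))
b=cv2.imread("pics/top0.png");cv2.imwrite("pics/t0b.png",cv2.resize(b[100:300,120:400],(800,571),interpolation=cv2.INTER_CUBIC))
E
```

```text
(no output)
```

View pics/s0b.png

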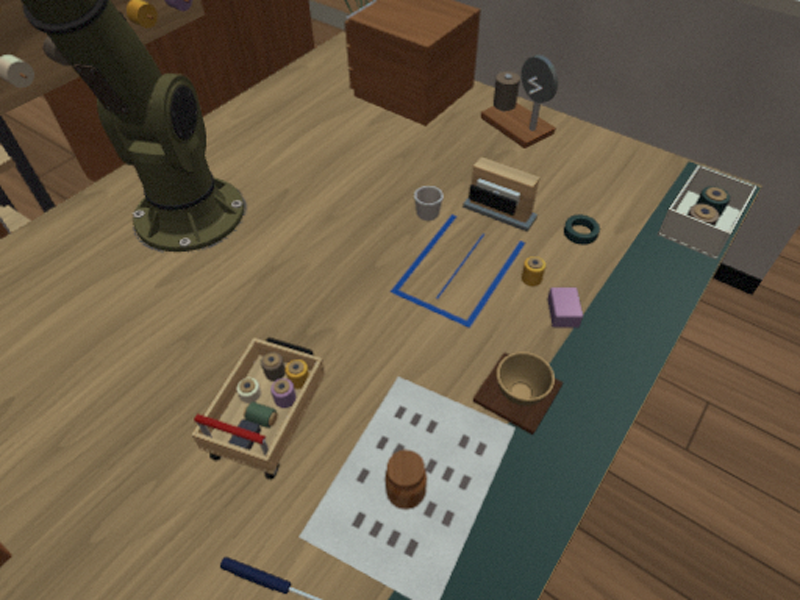

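View pics/t0b.png

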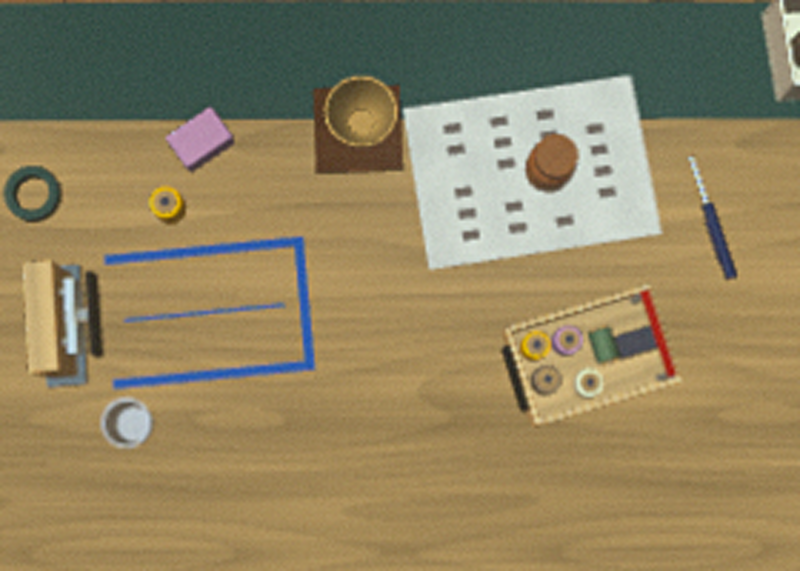

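The views agree: the caddy is at lower right in the top view, nose to the left. The bay's open end faces it, and the buffer is at the left. Next I'll measure the bar, tray and tape precisely.

```bash
cat > meas.py <<'E'
from h import *
from scipy.spatial.transform import Rotation as Rn
def hsv(c): return cv2.cvtColor(c["image"],cv2.COLOR_BGR2HSV)
def line(P):
    m=P.mean(0); _,_,v=np.linalg.svd(P-m); return m,v[0]
def redbar(c,z=.118):
    h=hsv(c); m=(((h[...,0]<8)|(h[...,0]>172))&(h[...,1]>170)&(h[...,2]>60)).astype(np.uint8)
    n,l,s,ce=cv2.connectedComponentsWithStats(m)
    if n<2: return None
    k=1+s[1:,4].argmax(); ys,xs=np.where(l==k)
    P=np.array([onz(c,u,v,z)[:2] for u,v in zip(xs,ys)])
    m,d=line(P); t=(P-m)@d
    return m+d*(t.max()+t.min())/2,np.array([d[1],-d[0]]),np.ptp(t),len(P)
def caddy_pts(c,n,zr=(.078,.092)):
    r=models.masks_of(n,"caddy")[0]; ys,xs=np.where(r["pixels"])
    W=np.array([atd(c,u,v) for u,v in zip(xs,ys)])
    k=(W[:,2]>zr[0])&(W[:,2]<zr[1]); return W[k]
E
python3 - <<'E'
from meas import *
for n in("top","scene"):
    c=optics.read_camera(n); h=hsv(c)
    print(n,"bar",redbar(c))
    m=((h[...,0]>100)&(h[...,0]<125)&(h[...,1]>150)).astype(np.uint8)
    m[:, :]=m
    nn,l,s,ce=cv2.connectedComponentsWithStats(m)
    for k in range(1,nn):
        if s[k,4]>12:
            ys,xs=np.where(l==k); P=np.array([onz(c,u,v,0)[:2] for u,v in zip(xs,ys)])
            print(s[k],P.min(0).round(3),P.max(0).round(3))
            if abs(P[:,1].mean()-.2)<.15:
                mm,d=line(P); t=(P-mm)@d; e1=mm+d*t.min(); e2=mm+d*t.max()
                print("  line",e1.round(4),e2.round(4),np.degrees(np.arctan2(d[1],d[0])))
                np.save(f"pics/bay_{n}_{k}.npy",P)
    W=caddy_pts(c,n); print("rim",len(W)); 
    if len(W)>20:
        r=cv2.minAreaRect((W[:,:2]*1000).astype(np.float32)); print(r)
    # buffer
    r=models.masks_of(n,"buffer"); print([ (x["confidence"],x["extent"]) for x in r][:2])
o=telemetry.get_obs(); print(Rn.from_euler("xyz",o["tool_rot"],degrees=True).as_matrix().round(3))
E
```

```text
top bar (array([ 0.49878284, -0.32573909]), array([-0.28087052,  0.95974567]), np.float64(0.09945627697854895), 78)
[157 183  73  52 394] [0.452 0.077] [0.633 0.335]
  line [0.5407 0.074 ] [0.5523 0.3379] 87.4770166207633
rim 591
((475.9261779785156, -251.2281951904297), (120.6510238647461, 190.62681579589844), 16.329509735107422)
[(0.93, [0.2502, 0.4628, 0.4449, 0.6169])]
scene bar (array([ 0.50185355, -0.33099523]), array([ 0.28195579, -0.9594274 ]), np.float64(0.10476574312750904), 215)
[251 138  84  71 440] [0.45  0.076] [0.634 0.334]
  line [0.5416 0.3306] [0.5538 0.0795] -87.21614040573547
[143 361  19   9  41] [ 0.58  -0.452] [ 0.617 -0.433]
[163 365  11   6  18] [ 0.621 -0.432] [ 0.645 -0.424]
[159 367  21  11  49] [ 0.618 -0.443] [ 0.663 -0.427]
rim 1467
((477.4673767089844, -253.57456970214844), (123.17478942871094, 192.78515625), 16.0495548248291)
[(0.89, [0.4914, 0.2591, 0.6754, 0.5443])]
[[-0.     0.899  0.438]
 [-0.     0.438 -0.899]
 [-1.    -0.     0.   ]]
```

```bash
python3 - <<'E'
import numpy as np,glob
from scipy.optimize import minimize
for f in glob.glob("pics/bay_*.npy"):
    P=np.load(f); 
    if len(P)<100: continue
    th0=np.radians(93.); 
    e=np.array([np.cos(th0),np.sin(th0)]); n=np.array([-e[1],e[0]])
    x=P@e; y=P@n
    print(f, "y hist",np.histogram(y,12)[0],np.histogram(y,12)[1].round(3))
    xm=x.min()
    s=x>xm+.02
    ymid=(y.max()+y.min())/2
    ds=[]
    for lo,hi,nm in((y.max()-.025,9,"L"),(-9,y.min()+.025,"R"),(ymid-.02,ymid+.02,"C")):
        k=s&(y>lo)&(y<hi); Q=P[k]
        m=Q.mean(0); v=np.linalg.svd(Q-m)[2][0]; v*=np.sign(v[1]); print(nm,len(Q),m.round(4),np.degrees(np.arctan2(v[1],v[0])).round(2),"y",((m)@n).round(4),"x",x[k].min().round(4),x[k].max().round(4))
    k=(x<xm+.012);Q=P[k]; v=np.linalg.svd(Q-Q.mean(0))[2][0];print("front",Q.mean(0),np.degrees(np.arctan2(v[1],v[0])))
E
python3 - <<'E'
from meas import *
# block/buffer points from both cams
for n in("top","scene"):
    c=optics.read_camera(n)
    W=[]
    for v in range(384):
        for u in range(512):
            if c["range_z"][v,u]>0:
                p=atd(c,u,v)
                if .42<p[0]<.66 and .28<p[1]<.48 and p[2]>.06: W.append(np.r_[p,c["image"][v,u]])
    W=np.array(W); th=np.radians(93); e=np.array([np.cos(th),np.sin(th)]); 
    print(n,len(W)); 
    k=W[:,2]>.1; r=cv2.minAreaRect((W[k,:2]*1000).astype(np.float32)); print("block",r)
    d=(W[:,3:].max(1)<60)&(W[:,2]>.06)&(W[:,2]<.1); 
    if d.sum()>5: r=cv2.minAreaRect((W[d,:2]*1000).astype(np.float32)); print("pad",d.sum(),r,(W[d,:2]@e).min(),(W[d,:2]@e).max())
E
```

```text
pics/bay_top_1.npy y hist [142  18  11  11   8  11  10  10  12   9  12 140] [-0.638 -0.623 -0.609 -0.595 -0.581 -0.566 -0.552 -0.538 -0.523 -0.509
 -0.495 -0.481 -0.466]
L 129 [0.4629 0.2051] 95.3 y -0.473 x 0.0731 0.2963
R 139 [0.6181 0.2208] 95.38 y -0.6288 x 0.073 0.3031
top 826
block ((524.4647827148438, 369.867919921875), (131.70091247558594, 75.5795669555664), 7.184493064880371)
pad 79 ((529.0292358398438, 330.55548095703125), (93.97650909423828, 6.80613899230957), 4.9046406745910645) 0.29746534536240976 0.3060319935114375
scene 1097
block ((526.7528686523438, 384.87603759765625), (130.6016387939453, 39.279937744140625), 4.626661777496338)
pad 289 ((532.2203979492188, 328.4440002441406), (100.25157165527344, 14.246137619018555), 4.265699863433838) 0.2923323922557266 0.30776677615099945<stdin>:16: RuntimeWarning: Mean of empty slice.
  ret = um.true_divide(
Traceback (most recent call last):
ValueError: zero-size array to reduction operation minimum which has no identity
```

```bash
python3 - <<'E'
import numpy as np,glob
for f in glob.glob("pics/bay_*.npy"):
    P=np.load(f); 
    if len(P)<100: continue
    th=np.radians(95.2); e=np.array([np.cos(th),np.sin(th)]); n=np.array([-e[1],e[0]])
    Q=P-np.array([.531,.316]); x=Q@e;y=Q@n
    print(f,x.min(),x.max(),y.min(),y.max())
    s=x>x.min()+.03
    for nm,k in(("L",s&(y>.065)),("R",s&(y<-.065))):
        p=np.polyfit(x[k],y[k],1); print(nm,k.sum(),y[k].mean(),np.degrees(p[0]),x[k].mean(), x[k].max())
E
python3 - <<'E'
from meas import *
# candidate tape thin centre line in both cams
th=np.radians(95.2); e=np.array([np.cos(th),np.sin(th)]); n=np.array([-e[1],e[0]])
for cn in("top","scene"):
    c=optics.read_camera(cn); h=hsv(c); a=[]
    for v in range(384):
        for u in range(512):
            if 98<h[v,u,0]<128 and h[v,u,1]>60:
                p=onz(c,u,v,0)[:2]-np.array([.531,.316]); 
                if abs(p@n)<.03 and -.19<p@e<-.035:a.append((p@e,p@n))
    a=np.array(a); print(cn,len(a)); 
    if len(a)>5: print(a.mean(0),np.degrees(np.polyfit(a[:,0],a[:,1],1)[0]))
E
```

```text
pics/bay_top_1.npy -0.23392802106600435 0.012396646043038065 -0.08217372469399267 0.08197150339889266
L 122 0.07788549843075473 0.022811785440786814 -0.09835209515490094 0.011526115078991218
R 131 -0.07814756528303889 0.21995540059722754 -0.09605071652678268 0.012396646043038065
pics/bay_scene_7.npy -0.23523450441386745 0.01072576491918371 -0.08302798846115497 0.08177123307721572
L 125 0.07795350278396597 0.05442024341343939 -0.10149857269425398 0.010128264168997507
R 145 -0.07838667768159524 0.15511060326445214 -0.103012333627146 0.01072576491918371
top 49
[-0.1126704   0.00030065] 0.16688441976373472
scene 42
[-0.11537579 -0.00019161] 0.2076109840154957
```

```bash
python3 -m pendant '[[60,[0,30.6,-13.5],[0.02,0,0]],[60,[0,61.2,-27],[0.04,0,0]],[60,[0,91.7,-40.6],[0.06,0,0]],[60,[0,122.3,-54.1],[0.08,0,0]],[60,[0,152.9,-67.6],[0.1,0,0]],[60,[0,183.5,-81.1],[0.12,0,0]],[60,[0,214.1,-94.6],[0.14,0,0]],[60,[0,244.6,-108.2],[0.16,0,0]],[60,[0,275.2,-121.7],[0.171,0,0]],[60,[0,305.8,-135.2],[0.171,0,0]]]' 20
python3 - <<'E'
from meas import *
c=optics.read_camera("scene");print(redbar(c)); cv2.imwrite("pics/s1.png",cv2.resize(c["image"],(800,600)))
c=optics.read_camera("top");print(redbar(c)); cv2.imwrite("pics/t1.png",cv2.resize(c["image"],(800,600)))
o=telemetry.get_obs();print(o["time_s"],o["tool_pos"],o["tool_rot"],o["qpos"],o["force"]);print(Rn.from_euler("xyz",o["tool_rot"],degrees=True).as_matrix().round(3))
E
```

```text
time_s: 2.83
tool_pos: [0.501, -0.3279, 0.2398]
tool_rot: [15.4, 90.0, -58.5]
force: [0.2, 0.0, 0.2]
grip_width: 0.0605
(array([ 0.50163579, -0.33094797]), array([ 0.28077382, -0.95977396]), np.float64(0.10296564604828665), 213)
(array([ 0.46242461, -0.33644498]), array([-0.2703316 ,  0.96276728]), np.float64(0.023705043266427882), 19)
2.9333 [ 0.50510165 -0.32183938  0.23985538] [121.46956798  89.73724792  48.24975619] [ 42.67097721  12.80961836 -14.71102269  90.39966203   3.04841205
  77.15387603 -45.58411864] [0.63705592 0.18281804 0.68315129]
[[ 0.003  0.957  0.289]
 [ 0.003  0.289 -0.957]
 [-1.     0.004 -0.002]]
```

View pics/s1.png

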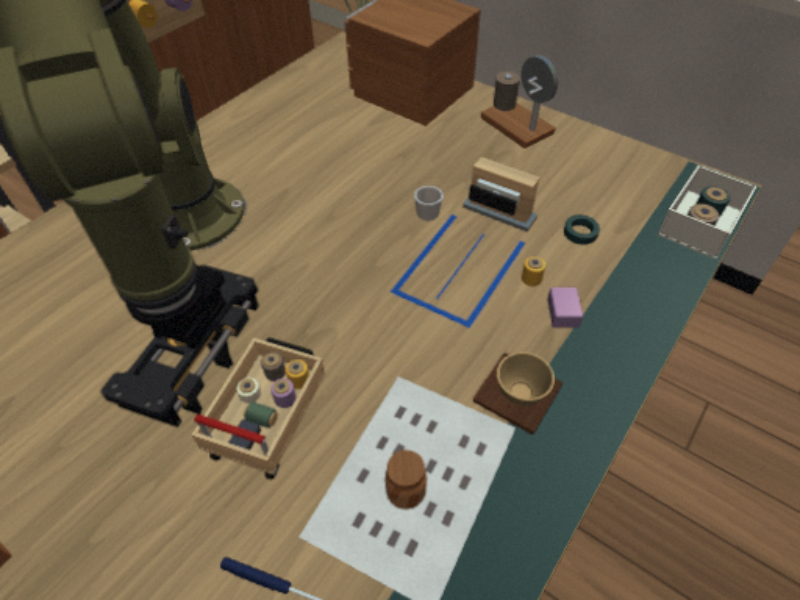

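```bash
python3 -m pendant '[[60,[20,0,0],[0,0,0]],[60,[40,0,0],[0,0,0]],[60,[60,0,0],[0,0,0]],[60,[70,0,0],[0,0,0]],[60,[70,0,0],[0,0,0]],[60,[70,0,0],[0,0,0]]]' 20
python3 - <<'E'
from meas import *
o=telemetry.get_obs();print(o["time_s"],o["tool_pos"],o["force"]);print(Rn.from_euler("xyz",o["tool_rot"],degrees=True).as_matrix().round(3))
c=optics.read_camera("scene")
im=cv2.resize(c["image"][150:350,60:280],(800,727)); 
R=Rn.from_euler("xyz",o["tool_rot"],degrees=True).as_matrix()
for p in (o["tool_pos"],o["tool_pos"]+[0,0,-.06],[.4997,-.3285,.112]):
    u,v=proj(c,p); cv2.circle(im,(int((u-60)*800/220),int((v-150)*727/200)),4,(255,0,255),-1)
cv2.imwrite("pics/s2.png",im[:600])
E
```

```text
time_s: 3.43
tool_pos: [0.5, -0.3294, 0.1696]
tool_rot: [-132.0, 90.0, 154.1]
force: [0.5, -0.3, 1.4]
grip_width: 0.0601
3.4333 [ 0.49997212 -0.32938667  0.16960701] [ 0.46206697 -0.29560441  1.35703285]
[[-0.     0.961  0.278]
 [ 0.     0.278 -0.961]
 [-1.    -0.    -0.   ]]
```

View pics/s2.png

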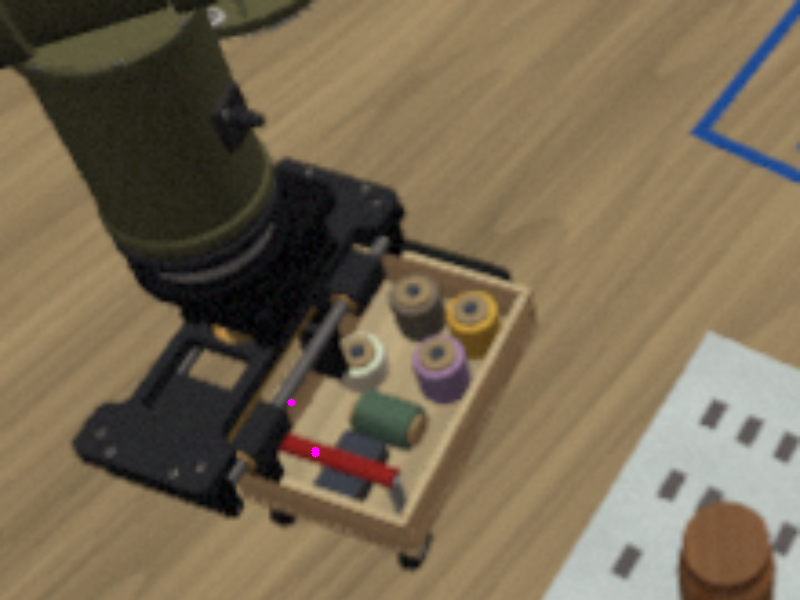

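The fingers straddle the red bar (bar centre near pixel 315,452), so I'll descend and close.

```bash
python3 -m pendant '[[60,[15,0,0],[0,0,0]],[60,[30,0,0],[0,0,0]],[60,[45,0,0],[0,0,0]],[60,[55,0,0],[0,0,0]],[60,[58,0,0],[0,0,0]],[60,[58,0,0],[0,0,0]]]' 20
python3 -m pendant '[[40,[0,0,0],[0,0,0]],[25,[0,0,0],[0,0,0]],[15,[0,0,0],[0,0,0]],[10,[0,0,0],[0,0,0]],[5,[0,0,0],[0,0,0]],[5,[0,0,0],[0,0,0]]]' 20
python3 - <<'E'
from meas import *
o=telemetry.get_obs();print(o["time_s"],o["tool_pos"],o["force"],o["wrist_torque"],o["grip_width"]);print(Rn.from_euler("xyz",o["tool_rot"],degrees=True).as_matrix().round(3))
c=optics.read_camera("scene");cv2.imwrite("pics/s3.png",cv2.resize(c["image"][150:350,60:280],(800,727))[:600])
c=optics.read_camera("top");W=caddy_pts(c,"top");r=cv2.minAreaRect((W[:,:2]*1000).astype(np.float32));print(r)
cv2.imwrite("pics/t3.png",cv2.resize(c["image"][150:300,240:440],(800,600)))
E
```

```text
time_s: 3.98
tool_pos: [0.5002, -0.3293, 0.1116]
tool_rot: [-112.1, 90.0, 174.0]
force: [-0.6, -0.2, -0.3]
grip_width: 0.06
time_s: 4.48
tool_pos: [0.5003, -0.3293, 0.1118]
tool_rot: [24.8, 90.0, -49.1]
force: [-0.9, 0.2, -0.8]
grip_width: 0.0279
4.4833 [ 0.50027622 -0.32926508  0.11182383] [-0.93366296  0.16495151 -0.84350182] [ 0.01248664  0.01161373 -0.0201217 ] 0.027895464111318886
[[ 0.     0.961  0.278]
 [-0.     0.278 -0.961]
 [-1.     0.     0.   ]]
((515.6957397460938, 352.065185546875), (68.29093170166016, 131.18202209472656), 81.16597747802734)
```

View pics/s3.png

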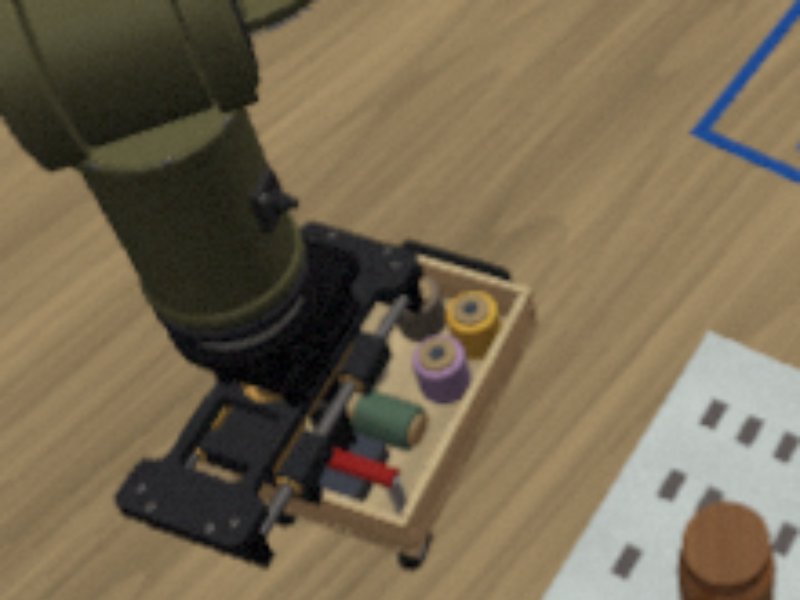

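View pics/t3.png

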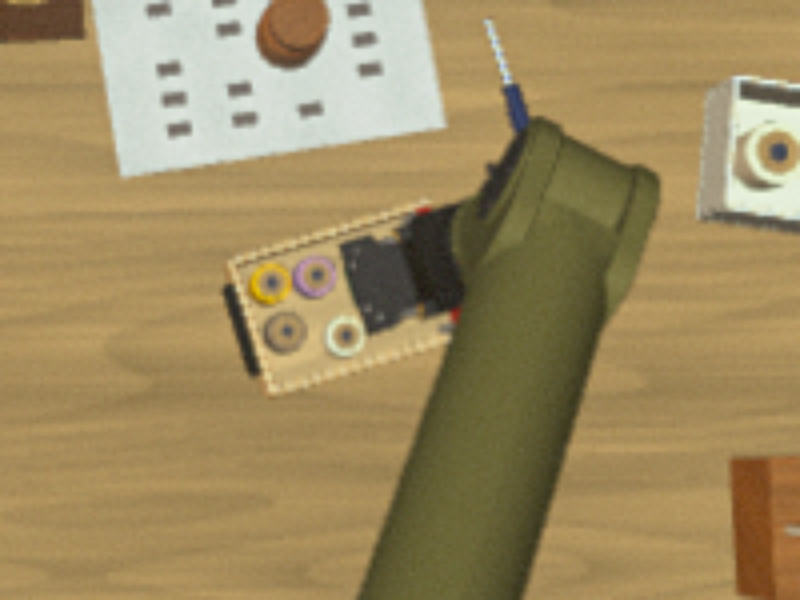

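The gripper body lies along the caddy, clear of the spools, and the fingers are still closing. I'll finish the grip.

```bash
python3 -m pendant '[[3,[0,0,0],[0,0,0]],[3,[0,0,0],[0,0,0]],[3,[0,0,0],[0,0,0]],[3,[0,0,0],[0,0,0]],[3,[0,0,0],[0,0,0]],[3,[0,0,0],[0,0,0]]]' 25
python3 - <<'E'
from meas import *
o=telemetry.get_obs();print(o["time_s"],o["tool_pos"],o["force"],o["wrist_torque"],o["grip_width"]);print(Rn.from_euler("xyz",o["tool_rot"],degrees=True).as_matrix().round(3))
E
```

```text
time_s: 5.13
tool_pos: [0.5002, -0.3291, 0.1116]
tool_rot: [-66.5, 90.0, -140.4]
force: [-0.3, -0.7, 0.1]
grip_width: 0.011
5.1333 [ 0.50018965 -0.32913235  0.11156232] [-0.32616319 -0.71557442  0.11593832] [0.05674559 0.09012059 0.02927123] 0.011026735833524122
[[-0.     0.961  0.278]
 [-0.     0.278 -0.961]
 [-1.    -0.     0.   ]]
```

```bash
python3 -m pendant '[[3,[0,0,-2],[0,0,0]],[3,[0,0,-5],[0,0,0]],[3,[0,0,-9],[0,0,0]],[3,[0,0,-14],[0,0,0]],[3,[0,0,-19],[0,0,0]],[3,[0,0,-24],[0,0,0]],[3,[0,0,-29],[0,0,0]],[3,[0,0,-34],[0,0,0]],[3,[0,0,-39],[0,0,0]],[3,[0,0,-44],[0,0,0]]]' 25
python3 -m pendant '[[3,[0,0,-5],[0,0,0]],[3,[0,0,-10],[0,0,0]],[3,[0,0,-15],[0,0,0]],[3,[0,0,-20],[0,0,0]],[3,[0,0,-25],[0,0,0]],[3,[0,0,-30],[0,0,0]],[3,[0,0,-34],[0,0,0]],[3,[0,0,-37],[0,0,0]],[3,[0,0,-37],[0,0,0]],[3,[0,0,-37],[0,0,0]]]' 25
python3 - <<'E'
from meas import *
o=telemetry.get_obs();print(o["time_s"],o["tool_pos"],o["force"],o["wrist_torque"],o["grip_width"]);R=Rn.from_euler("xyz",o["tool_rot"],degrees=True).as_matrix();print(np.degrees(np.arctan2(-R[1,2],-R[0,2])),R[:,0])
c=optics.read_camera("scene");cv2.imwrite("pics/s4.png",cv2.resize(c["image"][150:350,60:280],(800,727))[:600])
for k in("wheel_l","wheel_r"): print(k,lm("scene",k))
c=optics.read_camera("top");cv2.imwrite("pics/t4.png",cv2.resize(c["image"][150:300,240:440],(800,600)))
print(lm("top","nose"),[onz(c,u,v,.074) for a,u,v in lm("top","nose")])
E
```

```text
time_s: 5.97
tool_pos: [0.4877, -0.2864, 0.1116]
tool_rot: [-72.2, 90.0, -146.0]
force: [-0.4, -1.5, -0.1]
grip_width: 0.011
time_s: 6.8
tool_pos: [0.4775, -0.251, 0.1115]
tool_rot: [-138.3, 90.0, 147.9]
force: [-1.0, 0.2, 1.0]
grip_width: 0.0111
6.8 [ 0.4774677  -0.25098648  0.11150097] [-0.99816387  0.22736699  1.01059668] [-0.03622909  0.33105552  0.01030446] 0.011070625049329957
106.16560677432317 [-4.76929708e-04  2.99468158e-04 -9.99999841e-01]
wheel_l []
wheel_r []
[(0.78, 274.1248, 238.3872)] [array([ 0.43083872, -0.07770179,  0.074     ])]
```

View pics/s4.png

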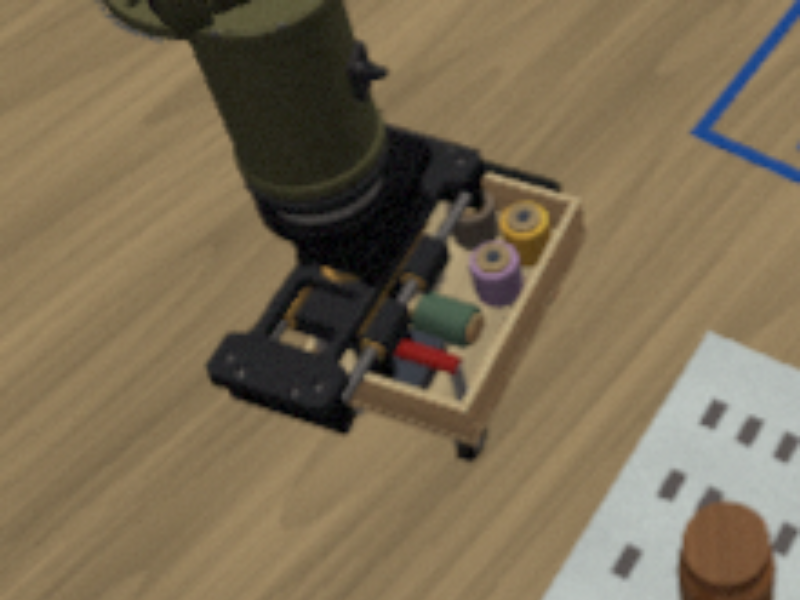

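View pics/t4.png

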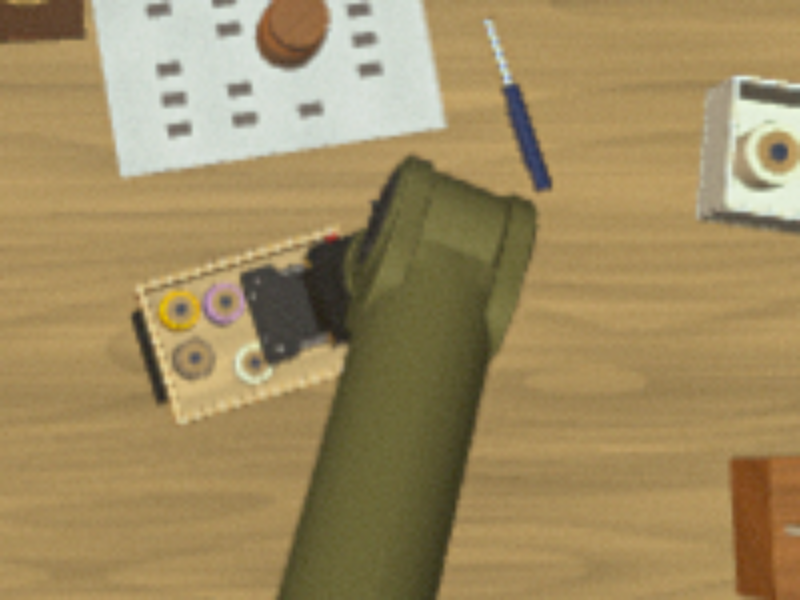

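The caddy has rolled about 81 mm and still points where the tool does (nose at about (155,358) in the top crop). Next I'll compute the S-curve for the bar, which sits over the rear axle.

```bash
cat > plan.py <<'E'
import numpy as np
from scipy.integrate import cumulative_trapezoid as ct
from scipy.optimize import fsolve
B=np.array([.531,.316]); H=np.radians(95.3)
E=np.array([np.cos(H),np.sin(H)]); N=np.array([-E[1],E[0]])
def tobay(p,h): d=np.array(p[:2])-B; return d@E,d@N,h-H
def rows(p0,h0,P,Hd,n0=0):
    # tool z=-fwd, y = right of fwd ; turn about tool x(down): + = world cw
    f=np.array([np.cos(h0),np.sin(h0)]); r=np.array([f[1],-f[0]])
    for p,h in zip(P,Hd):
        d=np.array(p)-p0; print("[3,[0,%.1f,%.1f],[%.3f,0,0]],"%(d@r*1000,-d@f*1000,h0-h),end="")
    print()
E
python3 - <<'E'
from plan import *
p0=np.array([.4775,-.2510]); h0=np.radians(106.15)
x0,y0,a0=tobay(p0,h0); print(x0,y0,np.degrees(a0))
# heading profile: trapezoid curvature, right turn len L1 then left L2, end at x=-.24
def path(phi,L2,L1=.15,n=4001):
    def bump(s,L): # smooth integral 0..1
        t=np.clip(s/L,0,1); r=.2
        k=np.clip(np.minimum(t/r,(1-t)/r),0,1); return k
    s=np.linspace(0,L1+L2,n); k1=bump(s,L1)*(s<L1); k2=bump(s-L1,L2)*(s>=L1)
    k=-k1*(a0+phi)/(.8*L1)+k2*phi/(.8*L2)
    a=a0+ct(k,s,initial=0); x=x0+ct(np.cos(a),s,initial=0); y=y0+ct(np.sin(a),s,initial=0)
    return s,x,y,a,k
g=lambda q:(path(*q)[1][-1]+.235,path(*q)[2][-1])
q=fsolve(g,[.7,.2]); s,x,y,a,k=path(*q); print(q,abs(k).max(),s[-1])
# rows: speed profile ~5.5 mm/row with ramp
st=[1.5,3.5]; 
S=[1.5,5]
while S[-1]<s[-1]+.065*1000*0+0 if False else S[-1]/1000<s[-1]: S.append(S[-1]+5.5)
S=np.array(S)/1000; S[-1]=s[-1]
bx=np.interp(S,s,x);by=np.interp(S,s,y);ba=np.interp(S,s,a)
P=B+bx[:,None]*E+by[:,None]*N; Hd=H+ba
np.savez("path.npz",P=P,H=Hd); print(len(P))
c=p0;ch=h0
for i in range(0,len(P),10):
    print(i,c.round(4),np.degrees(ch).round(2)); rows(c,ch,P[i:i+10],Hd[i:i+10]); c=P[min(i+9,len(P)-1)];ch=Hd[min(i+9,len(P)-1)]
E
```

```text
-0.5596340774422669 0.10564539443507558 10.850000000000012
[0.70861208 0.20423212] 7.483169211985923 0.35423212332790477
66
0 [ 0.4775 -0.251 ] 106.15
[3,[0,0.0,-1.5],[0.000,0,0]],[3,[0,0.0,-5.0],[0.003,0,0]],[3,[0,0.0,-10.5],[0.014,0,0]],[3,[0,0.2,-16.0],[0.032,0,0]],[3,[0,0.4,-21.5],[0.058,0,0]],[3,[0,0.8,-27.0],[0.091,0,0]],[3,[0,1.4,-32.4],[0.131,0,0]],[3,[0,2.3,-37.9],[0.172,0,0]],[3,[0,3.3,-43.3],[0.213,0,0]],[3,[0,4.6,-48.6],[0.254,0,0]],
10 [ 0.4684 -0.203 ] 91.57
[3,[0,0.1,-5.5],[0.041,0,0]],[3,[0,0.5,-11.0],[0.082,0,0]],[3,[0,1.0,-16.5],[0.123,0,0]],[3,[0,1.8,-21.9],[0.165,0,0]],[3,[0,2.8,-27.3],[0.206,0,0]],[3,[0,4.1,-32.7],[0.247,0,0]],[3,[0,5.5,-38.0],[0.288,0,0]],[3,[0,7.2,-43.2],[0.329,0,0]],[3,[0,9.1,-48.4],[0.370,0,0]],[3,[0,11.2,-53.5],[0.412,0,0]],
20 [ 0.4781 -0.1493] 67.99
[3,[0,0.1,-5.5],[0.041,0,0]],[3,[0,0.5,-11.0],[0.082,0,0]],[3,[0,1.0,-16.5],[0.123,0,0]],[3,[0,1.8,-21.9],[0.160,0,0]],[3,[0,2.8,-27.3],[0.189,0,0]],[3,[0,3.9,-32.7],[0.211,0,0]],[3,[0,5.0,-38.1],[0.225,0,0]],[3,[0,6.3,-43.4],[0.231,0,0]],[3,[0,7.6,-48.8],[0.231,0,0]],[3,[0,8.8,-54.1],[0.228,0,
[... 561 characters left out ...]
43,0,0]],[3,[0,-3.2,-38.3],[-0.167,0,0]],[3,[0,-4.2,-43.7],[-0.191,0,0]],[3,[0,-5.3,-49.1],[-0.215,0,0]],[3,[0,-6.5,-54.5],[-0.239,0,0]],
50 [ 0.5512 -0.0029] 79.2
[3,[0,-0.1,-5.5],[-0.024,0,0]],[3,[0,-0.3,-11.0],[-0.048,0,0]],[3,[0,-0.6,-16.5],[-0.072,0,0]],[3,[0,-1.0,-22.0],[-0.095,0,0]],[3,[0,-1.6,-27.4],[-0.119,0,0]],[3,[0,-2.4,-32.9],[-0.143,0,0]],[3,[0,-3.2,-38.3],[-0.167,0,0]],[3,[0,-4.2,-43.7],[-0.191,0,0]],[3,[0,-5.3,-49.1],[-0.213,0,0]],[3,[0,-6.5,-54.5],[-0.233,0,0]],
60 [0.555  0.0519] 92.52
[3,[0,-0.0,-5.5],[-0.016,0,0]],[3,[0,-0.2,-11.0],[-0.029,0,0]],[3,[0,-0.4,-16.5],[-0.039,0,0]],[3,[0,-0.6,-22.0],[-0.045,0,0]],[3,[0,-0.8,-27.5],[-0.048,0,0]],[3,[0,-1.0,-30.2],[-0.049,0,0]],
```

```bash
python3 -m pendant '[[3,[0,0,-1.5],[0,0,0]],[3,[0,0,-5],[0.003,0,0]],[3,[0,0,-10.5],[0.014,0,0]],[3,[0,0.2,-16],[0.032,0,0]],[3,[0,0.4,-21.5],[0.058,0,0]],[3,[0,0.8,-27],[0.091,0,0]],[3,[0,1.4,-32.4],[0.131,0,0]],[3,[0,2.3,-37.9],[0.172,0,0]],[3,[0,3.3,-43.3],[0.213,0,0]],[3,[0,4.6,-48.6],[0.254,0,0]]]' 30
python3 - <<'E'
from meas import *
o=telemetry.get_obs();print(o["time_s"],o["tool_pos"],o["force"],o["wrist_torque"],o["grip_width"]);R=Rn.from_euler("xyz",o["tool_rot"],degrees=True).as_matrix();print(np.degrees(np.arctan2(-R[1,2],-R[0,2])),R[:,0],o["qpos"])
E
```

```text
time_s: 7.93
tool_pos: [0.4682, -0.2022, 0.1115]
tool_rot: [-122.8, 90.0, 148.7]
force: [-1.2, -0.5, 0.7]
grip_width: 0.0111
7.9333 [ 0.46824986 -0.20222407  0.11151549] [-1.21315437 -0.47406387  0.73044516] [-0.04783191  0.18798812  0.07797212] 0.011079313759182696
91.47211196378508 [-3.68288653e-04  2.24050596e-04 -9.99999907e-01] [ 36.37707094   8.3361361  -17.12175921 111.05042774   2.79056746
  61.03103389 -70.45551972]
```

Tracking is good and forces are low, so I'll continue.

```bash
python3 -m pendant '[[3,[0,0.1,-5.5],[0.041,0,0]],[3,[0,0.5,-11],[0.082,0,0]],[3,[0,1,-16.5],[0.123,0,0]],[3,[0,1.8,-21.9],[0.165,0,0]],[3,[0,2.8,-27.3],[0.206,0,0]],[3,[0,4.1,-32.7],[0.247,0,0]],[3,[0,5.5,-38],[0.288,0,0]],[3,[0,7.2,-43.2],[0.329,0,0]],[3,[0,9.1,-48.4],[0.37,0,0]],[3,[0,11.2,-53.5],[0.412,0,0]]]' 30
python3 -m pendant '[[3,[0,0.1,-5.5],[0.041,0,0]],[3,[0,0.5,-11],[0.082,0,0]],[3,[0,1,-16.5],[0.123,0,0]],[3,[0,1.8,-21.9],[0.16,0,0]],[3,[0,2.8,-27.3],[0.189,0,0]],[3,[0,3.9,-32.7],[0.211,0,0]],[3,[0,5,-38.1],[0.225,0,0]],[3,[0,6.3,-43.4],[0.231,0,0]],[3,[0,7.6,-48.8],[0.231,0,0]],[3,[0,8.8,-54.1],[0.228,0,0]]]' 30
python3 - <<'E'
from meas import *
o=telemetry.get_obs();print(o["time_s"],o["tool_pos"],o["force"],o["wrist_torque"],o["grip_width"]);R=Rn.from_euler("xyz",o["tool_rot"],degrees=True).as_matrix();print(np.degrees(np.arctan2(-R[1,2],-R[0,2])),R[:,0],o["qpos"])
c=optics.read_camera("top");cv2.imwrite("pics/t5.png",cv2.resize(c["image"][150:300,140:340],(800,600)))
r=lm("top","nose");print([onz(c,u,v,.074) for a,u,v in r])
E
```

```text
time_s: 8.77
tool_pos: [0.478, -0.1482, 0.1115]
tool_rot: [-116.7, 90.0, 131.2]
force: [-1.1, 0.3, 1.4]
grip_width: 0.0109
time_s: 9.6
tool_pos: [0.5065, -0.1018, 0.1115]
tool_rot: [-82.7, 90.0, 152.3]
force: [-1.5, -0.2, 2.2]
grip_width: 0.0111
9.6 [ 0.50653056 -0.10179466  0.11153119] [-1.53762179 -0.19278699  2.22514442] [ 0.12683527  0.53703385 -0.05134604] 0.011146210063615278
54.94040424178162 [-7.44784498e-04  3.91635997e-04 -9.99999646e-01] [  26.50242078    9.30439438  -19.4988515   110.08782724    3.51068458
   61.22350232 -119.51257972]
[array([0.60551071, 0.04276401, 0.074     ])]
```

View pics/t5.png

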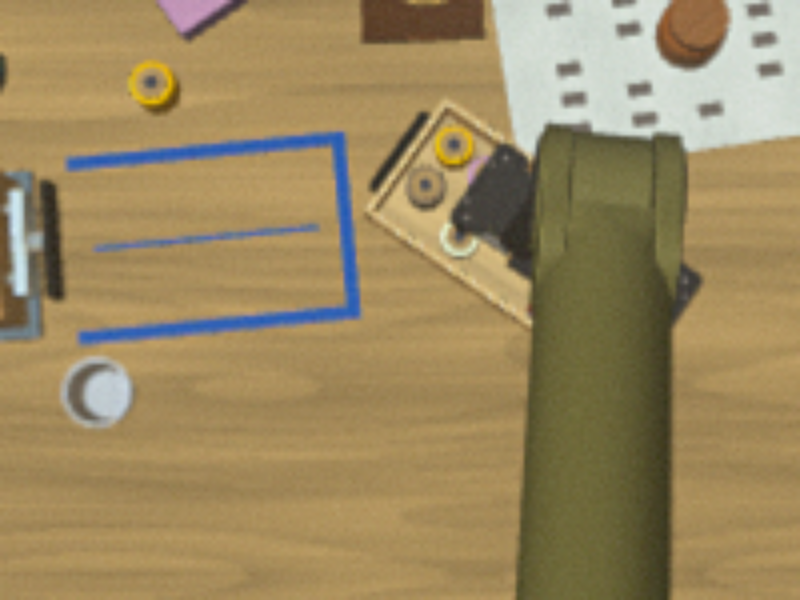

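The nose, at about (400,150), is where the plan puts it, and it clears the tea bowl's board. I'll continue with the left arc.

```bash
python3 -m pendant '[[3,[0,0,-5.5],[-0.007,0,0]],[3,[0,-0.1,-11],[-0.017,0,0]],[3,[0,-0.2,-16.5],[-0.03,0,0]],[3,[0,-0.4,-22],[-0.047,0,0]],[3,[0,-0.7,-27.5],[-0.066,0,0]],[3,[0,-1.2,-33],[-0.089,0,0]],[3,[0,-1.7,-38.4],[-0.113,0,0]],[3,[0,-2.4,-43.9],[-0.137,0,0]],[3,[0,-3.2,-49.3],[-0.161,0,0]],[3,[0,-4.2,-54.8],[-0.185,0,0]]]' 30
python3 -m pendant '[[3,[0,-0.1,-5.5],[-0.024,0,0]],[3,[0,-0.3,-11],[-0.048,0,0]],[3,[0,-0.6,-16.5],[-0.072,0,0]],[3,[0,-1,-22],[-0.095,0,0]],[3,[0,-1.6,-27.4],[-0.119,0,0]],[3,[0,-2.4,-32.9],[-0.143,0,0]],[3,[0,-3.2,-38.3],[-0.167,0,0]],[3,[0,-4.2,-43.7],[-0.191,0,0]],[3,[0,-5.3,-49.1],[-0.215,0,0]],[3,[0,-6.5,-54.5],[-0.239,0,0]]]' 30
python3 - <<'E'
from meas import *
o=telemetry.get_obs();print(o["time_s"],o["tool_pos"],o["force"],o["wrist_torque"],o["grip_width"]);R=Rn.from_euler("xyz",o["tool_rot"],degrees=True).as_matrix();h=np.arctan2(-R[1,2],-R[0,2]);print(np.degrees(h),R[:,0],o["qpos"])
c=optics.read_camera("top");cv2.imwrite("pics/t6.png",cv2.resize(c["image"][150:300,140:340],(800,600)))
r=lm("top","nose");P=[onz(c,u,v,.074) for a,u,v in r];print(P, o["tool_pos"][:2]+.175*np.array([np.cos(h),np.sin(h)]))
W=caddy_pts(c,"top",(.078,.09));np.save("pics/W6.npy",W);print(len(W))
E
```

```text
time_s: 10.53
tool_pos: [0.5353, -0.0552, 0.1116]
tool_rot: [97.0, 90.0, -17.4]
force: [0.9, -0.7, -0.9]
grip_width: 0.0112
time_s: 11.37
tool_pos: [0.5515, -0.0027, 0.1116]
tool_rot: [-13.5, 90.0, -114.1]
force: [0.1, -0.4, -0.2]
grip_width: 0.0105
11.3667 [ 0.55150968 -0.00265881  0.11158553] [ 0.08106021 -0.37514246 -0.19560638] [-0.09336863 -0.14837617 -0.0778036 ] 0.010523143385935648
79.35701390525813 [-4.25282271e-05 -9.48701878e-05 -9.99999995e-01] [  20.40453155   14.0317513   -25.77673172  105.24161989    6.84851732
   62.24763455 -108.54320542]
[array([0.58533725, 0.16674237, 0.074     ]), array([0.68036919, 0.40133024, 0.074     ])] [0.58383021 0.16933068]
353
```

View pics/t6.png

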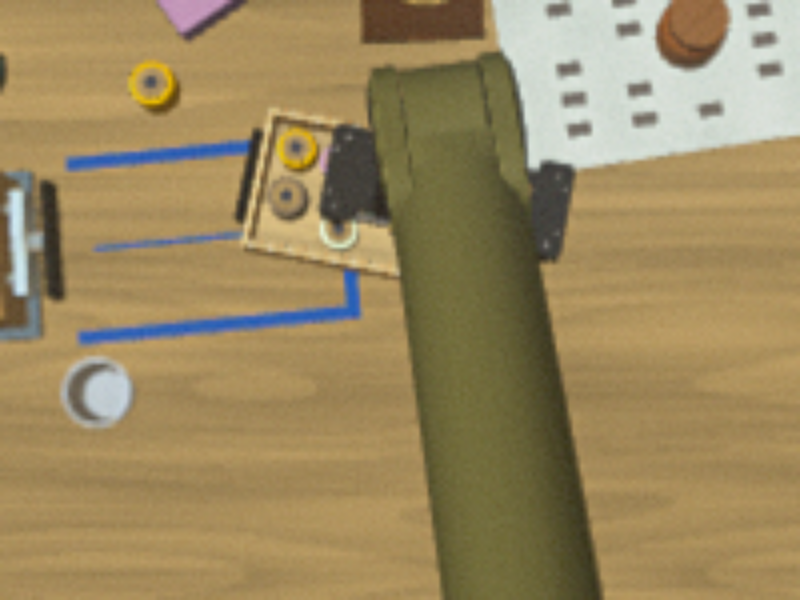

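The caddy is coming round into the bay, with its nose at about (248,175). I'll check how well it is aligned with the tool.

```bash
python3 - <<'E'
import numpy as np
W=np.load("pics/W6.npy"); h=np.radians(79.36);f=np.array([np.cos(h),np.sin(h)]);l=np.array([-f[1],f[0]])
Q=(W[:,:2]-[.5515,-.00266]);x=Q@f;y=Q@l
print(np.histogram(x,15),np.histogram(y,15))
# left edge: for bins of x take max y; front: per y bin max x
for lo in np.arange(.04,.165,.02):
    k=(x>lo)&(x<lo+.02)
    if k.any(): print(round(lo,3),np.sort(y[k])[[0,-3,-1]].round(4))
E
```

```text
(array([ 5,  6,  6,  5,  8,  6,  7,  7, 14, 47, 52, 47, 22, 67, 54]), array([0.03216386, 0.04174183, 0.05131979, 0.06089775, 0.07047572,
       0.08005368, 0.08963165, 0.09920961, 0.10878757, 0.11836554,
       0.1279435 , 0.13752146, 0.14709943, 0.15667739, 0.16625535,
       0.17583332])) (array([26,  9, 20, 27, 30, 21, 11, 25, 28, 30, 24, 14,  8,  5, 75]), array([-0.05907278, -0.05101927, -0.04296576, -0.03491225, -0.02685874,
       -0.01880523, -0.01075172, -0.00269821,  0.00535529,  0.0134088 ,
        0.02146231,  0.02951582,  0.03756933,  0.04562284,  0.05367635,
        0.06172986]))
0.04 [0.0555 0.0606 0.0615]
0.06 [0.0298 0.0599 0.0617]
0.08 [0.0335 0.0592 0.0604]
0.1 [-0.0564  0.0599  0.0604]
0.12 [-0.0587  0.0602  0.0613]
0.14 [-0.0591  0.0598  0.061 ]
0.16 [-0.0538  0.0527  0.0568]
```

The tray sits within about 1 mm of the tool's centre line and parallel to it. I'll finish the curve.

```bash
python3 -m pendant '[[3,[0,-0.1,-5.5],[-0.024,0,0]],[3,[0,-0.3,-11],[-0.048,0,0]],[3,[0,-0.6,-16.5],[-0.072,0,0]],[3,[0,-1,-22],[-0.095,0,0]],[3,[0,-1.6,-27.4],[-0.119,0,0]],[3,[0,-2.4,-32.9],[-0.143,0,0]],[3,[0,-3.2,-38.3],[-0.167,0,0]],[3,[0,-4.2,-43.7],[-0.191,0,0]],[3,[0,-5.3,-49.1],[-0.213,0,0]],[3,[0,-6.5,-54.5],[-0.233,0,0]]]' 30
python3 -m pendant '[[3,[0,0,-5],[-0.015,0,0]],[3,[0,-0.2,-10],[-0.026,0,0]],[3,[0,-0.4,-15],[-0.037,0,0]],[3,[0,-0.6,-20],[-0.043,0,0]],[3,[0,-0.8,-25],[-0.047,0,0]],[3,[0,-0.9,-28],[-0.049,0,0]],[3,[0,-1,-30.2],[-0.049,0,0]],[3,[0,-1,-30.2],[-0.049,0,0]],[3,[0,-1,-30.2],[-0.049,0,0]]]' 30
python3 - <<'E'
from meas import *
from plan import tobay
o=telemetry.get_obs();print(o["time_s"],o["tool_pos"],o["force"],o["wrist_torque"],o["grip_width"]);R=Rn.from_euler("xyz",o["tool_rot"],degrees=True).as_matrix();h=np.arctan2(-R[1,2],-R[0,2]);print(np.degrees(h),R[:,0],o["qpos"])
x,y,a=tobay(o["tool_pos"],h);print("bay",x,y,np.degrees(a))
c=optics.read_camera("top");cv2.imwrite("pics/t7.png",cv2.resize(c["image"][150:300,140:340],(800,600)))
W=caddy_pts(c,"top",(.078,.09))
f=np.array([np.cos(h),np.sin(h)]);l=np.array([-f[1],f[0]])
Q=(W[:,:2]-o["tool_pos"][:2]);x=Q@f;y=Q@l
for lo in np.arange(.04,.165,.02):
    k=(x>lo)&(x<lo+.02)
    if k.sum()>3: print(round(lo,3),np.sort(y[k])[[0,2,-3,-1]].round(4))
print(x.max())
# pad
A=[]
for v in range(384):
    for u in range(512):
        if c["range_z"][v,u]>0:
            p=atd(c,u,v)
            if .46<p[0]<.6 and .3<p[1]<.36 and .06<p[2]<.1 and c["image"][v,u].max()<60: A.append(tobay(p,0)[:2])
A=np.array(A);print("pad",len(A),A.min(0),A.max(0))
c=optics.read_camera("scene");cv2.imwrite("pics/s7.png",cv2.resize(c["image"][100:300,190:410],(800,727))[:600])
E
```

```text
time_s: 12.35
tool_pos: [0.5553, 0.0521, 0.1116]
tool_rot: [26.2, 90.0, -61.1]
force: [-0.3, -0.1, 0.0]
grip_width: 0.011
time_s: 13.1
tool_pos: [0.5527, 0.0821, 0.1115]
tool_rot: [-153.7, 90.0, 121.7]
force: [-0.2, -1.0, 2.0]
grip_width: 0.011
13.1 [0.55274517 0.08210577 0.11153272] [-0.21514583 -1.00956186  2.00703046] [0.13533796 0.03668037 0.03760455] 0.011010775788403352
95.38902261257401 [-2.09201255e-04  3.38583567e-04 -9.99999921e-01] [  15.57417049   15.56689521  -30.48026769  104.09622764    8.78819595
   62.68733749 -102.6481484 ]
bay -0.23490287579002878 -4.7252853779804783e-05 0.08902261257401237
0.06 [0.0564 0.0568 0.0605 0.0615]
0.08 [0.0246 0.0285 0.0612 0.0617]
0.1 [-0.0567 -0.0539  0.0603  0.0611]
0.12 [-0.0573 -0.057   0.0616  0.0622]
0.14 [-0.0578 -0.0566  0.0603  0.062 ]
0.16 [-0.0572 -0.0508  0.0579  0.0619]
0.17625427003764405
pad 70 [ 0.00983301 -0.04499978] [0.0186845  0.04796525]
```

View pics/t7.png

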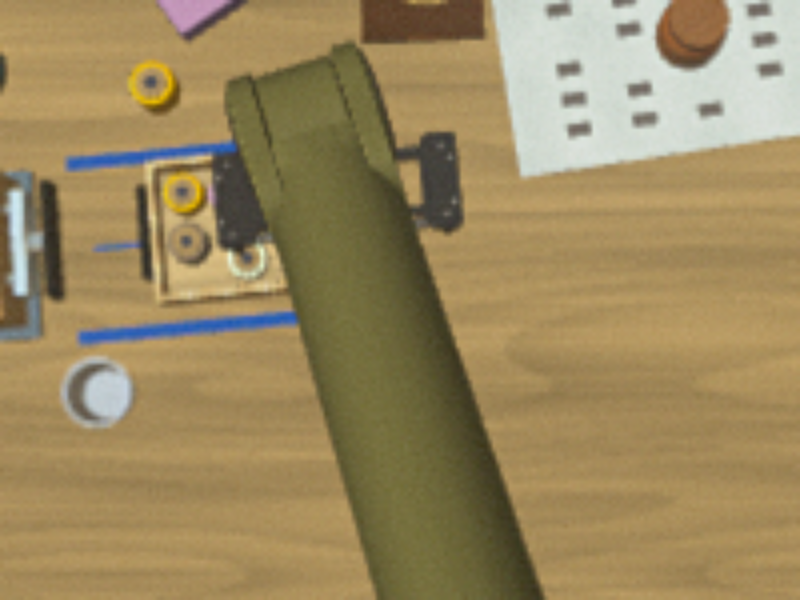

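View pics/s7.png

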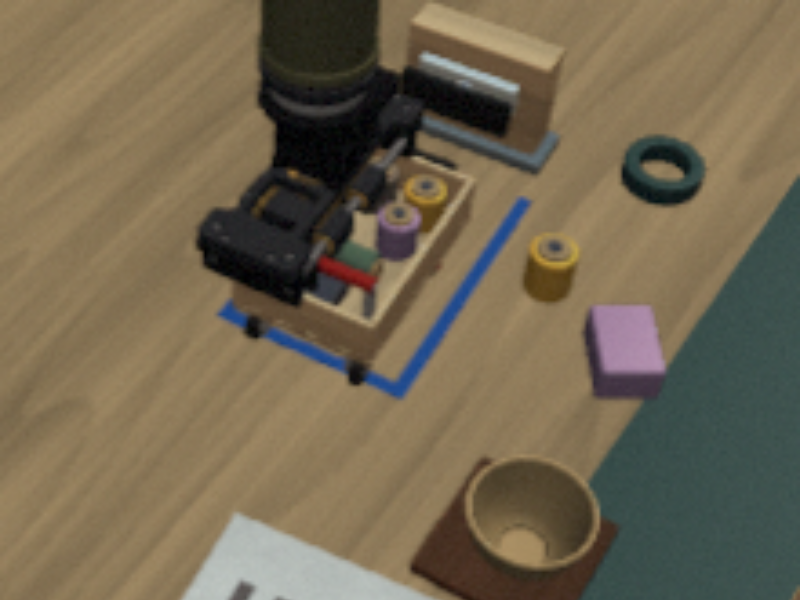

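The caddy is straight on the centre line: y ≈ 0 mm, 0.1° off square. The pad face appears at about +8 to +10 mm. I'll roll straight most of the way, then creep.

```bash
python3 -m pendant '[[3,[0,0,-2],[0,0,0]],[3,[0,0,-6],[0,0,0]],[3,[0,0,-11],[0,0,0]],[3,[0,0,-16],[0,0,0]],[3,[0,0,-21],[0,0,0]],[3,[0,0,-26],[0,0,0]],[3,[0,0,-30],[0,0,0]],[3,[0,0,-33],[0,0,0]],[3,[0,0,-35],[0,0,0]],[3,[0,0,-36],[0,0,0]]]' 30
python3 -m pendant '[[3,[0,0,-1.5],[0,0,0]],[3,[0,0,-3],[0,0,0]],[3,[0,0,-4.5],[0,0,0]],[3,[0,0,-6],[0,0,0]],[3,[0,0,-7.5],[0,0,0]],[3,[0,0,-9],[0,0,0]],[3,[0,0,-10],[0,0,0]],[3,[0,0,-11],[0,0,0]],[3,[0,0,-12],[0,0,0]]]' 30
python3 -m pendant '[[3,[0,0,-1],[0,0,0]],[3,[0,0,-2],[0,0,0]],[3,[0,0,-3],[0,0,0]],[3,[0,0,-4],[0,0,0]],[3,[0,0,-5],[0,0,0]],[3,[0,0,-5],[0,0,0]]]' 30
cat > st.py <<'E'
from meas import *
from plan import tobay,E
o=telemetry.get_obs();R=Rn.from_euler("xyz",o["tool_rot"],degrees=True).as_matrix();h=np.arctan2(-R[1,2],-R[0,2])
x,y,a=tobay(o["tool_pos"],h);print(o["time_s"],"noseX %.4f y %.4f a %.2f"%(x+.175,y,np.degrees(a)),"z",o["tool_pos"][2].round(4),"F along",(o["force"][:2]@E).round(2),o["force"].round(2),o["wrist_torque"].round(2),o["grip_width"].round(4))
E
python3 st.py
```

```text
time_s: 14.08
tool_pos: [0.5493, 0.1181, 0.1115]
tool_rot: [-104.3, 90.0, 171.1]
force: [-0.4, -0.2, 2.7]
grip_width: 0.0115
time_s: 14.83
tool_pos: [0.5483, 0.1296, 0.1115]
tool_rot: [-69.3, 90.0, -153.9]
force: [-1.6, -0.9, 3.2]
grip_width: 0.0112
time_s: 15.33
tool_pos: [0.5478, 0.1349, 0.1115]
tool_rot: [-169.7, 90.0, 105.7]
force: [-2.7, -0.4, 3.6]
grip_width: 0.0107Traceback (most recent call last):
  File "st.py", line 4, in <module>
    x,y,a=tobay(o["tool_pos"],h);print(o["time_s"],"noseX %.4f y %.4f a %.2f"%(x+.175,y,np.degrees(a)),"z",o["tool_pos"][2].round(4),"F along",(o["force"][:2]@E).round(2),o["force"].round(2),o["wrist_torque"].round(2),o["grip_width"].round(4))
                                                                                                                                                                                                                          ^^^^^^^^^^^^^^^^^^^^^
AttributeError: 'float' object has no attribute 'round'
```

```bash
sed -i 's/o\["grip_width"\].round(4)/o["grip_width"]/' st.py; python3 st.py
python3 -m pendant '[[3,[0,0,-1],[0,0,0]],[3,[0,0,-2],[0,0,0]],[3,[0,0,-3],[0,0,0]],[3,[0,0,-3],[0,0,0]],[3,[0,0,-3],[0,0,0]]]' 30 >/dev/null;  python3 st.py
```

```text
15.3333 noseX -0.0069 y -0.0000 a 0.10 z 0.1115 F along -0.12 [-2.7  -0.37  3.55] [-0.01  0.55  0.06] 0.010712709395277109
15.75 noseX -0.0040 y -0.0000 a 0.09 z 0.1115 F along -0.6 [-3.02 -0.89  3.48] [0.04 0.59 0.07] 0.010707449279101819
```

```bash
python3 -m pendant '[[3,[0,0,-1],[0,0,0]],[3,[0,0,-2],[0,0,0]],[3,[0,0,-3],[0,0,0]],[3,[0,0,-3],[0,0,0]]]' 30 >/dev/null;  python3 st.py
```

```text
16.0833 noseX -0.0010 y 0.0000 a 0.09 z 0.1115 F along -0.61 [-1.9  -0.79  3.66] [-0.04  0.56  0.02] 0.010878172918594881
```

```bash
python3 -m pendant '[[3,[0,0,-0.7],[0,0,0]],[3,[0,0,-1.4],[0,0,0]],[3,[0,0,-2],[0,0,0]],[3,[0,0,-2],[0,0,0]]]' 30 >/dev/null;  python3 st.py
```

```text
16.4167 noseX 0.0009 y 0.0000 a 0.08 z 0.1115 F along 0.16 [-2.86 -0.11  2.77] [-0.03  0.62  0.02] 0.011368393433855643
```

```bash
python3 -m pendant '[[3,[0,0,-0.7],[0,0,0]],[3,[0,0,-1.4],[0,0,0]],[3,[0,0,-2],[0,0,0]],[3,[0,0,-2],[0,0,0]]]' 30 >/dev/null;  python3 st.py
```

```text
16.75 noseX 0.0029 y -0.0001 a 0.09 z 0.1115 F along 0.21 [-2.5  -0.02  1.92] [-0.07  0.6   0.05] 0.011218738642558524
```

```bash
python3 -m pendant '[[3,[0,0,-0.7],[0,0,0]],[3,[0,0,-1.4],[0,0,0]],[3,[0,0,-2],[0,0,0]],[3,[0,0,-2],[0,0,0]]]' 30 >/dev/null;  python3 st.py
```

```text
17.0833 noseX 0.0049 y -0.0001 a 0.08 z 0.1115 F along 0.39 [-2.59  0.15  2.24] [-0.03  0.57  0.02] 0.011062725960737695
```

```bash
python3 -m pendant '[[3,[0,0,-0.5],[0,0,0]],[3,[0,0,-1],[0,0,0]],[3,[0,0,-1.5],[0,0,0]],[3,[0,0,-1.5],[0,0,0]]]' 30 >/dev/null;  python3 st.py
```

```text
17.4167 noseX 0.0063 y -0.0000 a 0.08 z 0.1115 F along 0.64 [-1.59  0.5   3.52] [-0.07  0.58  0.03] 0.011004647853385011
```

```bash
python3 -m pendant '[[3,[0,0,-0.5],[0,0,0]],[3,[0,0,-1],[0,0,0]],[3,[0,0,-1.5],[0,0,0]],[3,[0,0,-1.5],[0,0,0]]]' 30 >/dev/null;  python3 st.py
```

```text
17.75 noseX 0.0079 y -0.0000 a 0.08 z 0.1115 F along -0.52 [-2.51 -0.76  2.53] [-0.1   0.55  0.03] 0.01076591950664045
```

```bash
python3 -m pendant '[[3,[0,0,-0.5],[0,0,0]],[3,[0,0,-1],[0,0,0]],[3,[0,0,-1.5],[0,0,0]],[3,[0,0,-1.5],[0,0,0]]]' 30 >/dev/null;  python3 st.py
```

```text
18.0833 noseX 0.0093 y -0.0000 a 0.08 z 0.1115 F along 0.08 [-2.88 -0.19  2.73] [-0.05  0.6  -0.02] 0.010783366073466409
```

```bash
python3 -m pendant '[[3,[0,0,-0.5],[0,0,0]],[3,[0,0,-1],[0,0,0]],[3,[0,0,-1.5],[0,0,0]],[3,[0,0,-1.5],[0,0,0]]]' 30 >/dev/null;  python3 st.py
```

```text
18.4167 noseX 0.0106 y -0.0001 a 0.08 z 0.1115 F along -1.46 [-2.55 -1.71  3.13] [-0.2   0.6   0.04] 0.011227031323041183
```

```bash
python3 -m pendant '[[3,[0,0,-0.5],[0,0,0]],[3,[0,0,-0.8],[0,0,0]],[3,[0,0,-0.8],[0,0,0]]]' 30 >/dev/null;  python3 st.py
```

```text
18.6667 noseX 0.0109 y -0.0000 a 0.06 z 0.1115 F along -1.36 [-3.49 -1.69  3.59] [-0.56  0.58 -0.02] 0.010798911642512453
```

```bash
python3 -m pendant '[[3,[0,0,-0.4],[0,0,0]],[3,[0,0,-0.8],[0,0,0]],[3,[0,0,-0.8],[0,0,0]]]' 30 >/dev/null;  python3 st.py
```

```text
18.9167 noseX 0.0115 y -0.0000 a 0.05 z 0.1115 F along -4.14 [-2.31 -4.38  4.37] [-0.89  0.6   0.  ] 0.011141630263264828
```

```bash
python3 -m pendant '[[3,[0,0,-0.4],[0,0,0]],[3,[0,0,-0.8],[0,0,0]],[3,[0,0,-1.2],[0,0,0]],[3,[0,0,-1.2],[0,0,0]]]' 30 >/dev/null;  python3 st.py
```

```text
19.25 noseX 0.0121 y -0.0000 a 0.03 z 0.1115 F along -5.32 [-2.49 -5.58  4.72] [-1.12  0.69  0.03] 0.010668155397107304
```

```bash
python3 -m pendant '[[3,[0,0,-0.4],[0,0,0]],[3,[0,0,-0.8],[0,0,0]],[3,[0,0,-0.8],[0,0,0]]]' 30 >/dev/null;  python3 st.py
```

```text
19.5 noseX 0.0124 y -0.0000 a 0.01 z 0.1115 F along -5.91 [-2.68 -6.18  3.79] [-1.34  0.69  0.03] 0.010932203951745594
```

```bash
python3 -m pendant '[[3,[0,0,-0.4],[0,0,0]],[3,[0,0,-0.8],[0,0,0]],[3,[0,0,-0.8],[0,0,0]],[3,[0,0,-0.8],[0,0,0]]]' 30 >/dev/null;  python3 st.py; for i in 1 2 3 4; do python3 -m pendant '[[3,[0,0,0],[0,0,0]],[3,[0,0,0],[0,0,0]],[3,[0,0,0],[0,0,0]]]' 30 >/dev/null;  python3 st.py; done
```

```text
19.8333 noseX 0.0127 y -0.0000 a -0.01 z 0.1115 F along -5.97 [-2.66 -6.25  5.73] [-1.5   0.75  0.06] 0.011150530093642032
20.0833 noseX 0.0127 y -0.0000 a -0.01 z 0.1115 F along -6.81 [-3.16 -7.14  5.24] [-1.51  0.67  0.08] 0.011091253492573862
20.3333 noseX 0.0127 y -0.0000 a -0.01 z 0.1115 F along -6.06 [-3.29 -6.39  5.7 ] [-1.5   0.7   0.02] 0.01100616531536937
20.5833 noseX 0.0127 y 0.0000 a -0.01 z 0.1115 F along -5.65 [-3.24 -5.98  5.09] [-1.51  0.72  0.05] 0.010799703879627458
20.8333 noseX 0.0127 y -0.0000 a -0.01 z 0.1115 F along -6.75 [-2.53 -7.02  4.64] [-1.49  0.71  0.02] 0.011139159161964519
```

About 6.3 N. I'll push slightly more to centre on 7 N and hold.

```bash
python3 -m pendant '[[3,[0,0,-0.4],[0,0,0]],[3,[0,0,-0.8],[0,0,0]],[3,[0,0,-1.1],[0,0,0]],[3,[0,0,-1.1],[0,0,0]]]' 30 >/dev/null;  python3 st.py; for i in 1 2 3 4 5; do python3 -m pendant '[[3,[0,0,0],[0,0,0]],[3,[0,0,0],[0,0,0]],[3,[0,0,0],[0,0,0]]]' 30 >/dev/null;  python3 st.py; done
```

```text
21.1667 noseX 0.0131 y -0.0000 a -0.03 z 0.1115 F along -6.95 [-3.5  -7.31  5.13] [-1.76  0.68  0.02] 0.011087427935937921
21.4167 noseX 0.0131 y 0.0000 a -0.03 z 0.1115 F along -7.63 [-3.28 -7.96  5.41] [-1.76  0.72 -0.01] 0.010959834475148448
21.6667 noseX 0.0131 y -0.0000 a -0.03 z 0.1115 F along -7.76 [-3.44 -8.11  5.56] [-1.76  0.68  0.05] 0.010939023343395587
21.9167 noseX 0.0131 y -0.0000 a -0.03 z 0.1115 F along -7.63 [-4.35 -8.07  6.11] [-1.79  0.71  0.06] 0.011417309776394184
22.1667 noseX 0.0131 y -0.0000 a -0.03 z 0.1115 F along -7.07 [-3.4  -7.42  4.49] [-1.77  0.75  0.04] 0.010815336483166885
22.4167 noseX 0.0131 y -0.0000 a -0.03 z 0.1115 F along -8.41 [-2.76 -8.7   5.47] [-1.74  0.75  0.01] 0.0106939762212969
```

Held at about 7.5 N for 1.5 s. I'll unload gently before releasing.

```bash
python3 -m pendant '[[3,[0,0,0.7],[0,0,0]],[3,[0,0,1.4],[0,0,0]],[3,[0,0,2.1],[0,0,0]],[3,[0,0,2.8],[0,0,0]],[3,[0,0,3.5],[0,0,0]],[3,[0,0,4.2],[0,0,0]],[3,[0,0,4.9],[0,0,0]],[3,[0,0,5.4],[0,0,0]],[3,[0,0,5.4],[0,0,0]],[3,[0,0,5.4],[0,0,0]]]' 30 >/dev/null;  python3 st.py
```

```text
23.25 noseX 0.0111 y -0.0000 a 0.09 z 0.1115 F along -3.18 [-3.08 -3.48  3.26] [-0.48  0.59  0.01] 0.011181075735626203
```

```bash
python3 -m pendant '[[3,[0,0,0.4],[0,0,0]],[3,[0,0,0.8],[0,0,0]],[3,[0,0,1.2],[0,0,0]],[3,[0,0,1.2],[0,0,0]],[3,[0,0,1.2],[0,0,0]]]' 10 >/dev/null;  python3 st.py
python3 -m pendant '[[12,[0,0,0],[0,0,0]],[14,[0,0,0],[0,0,0]],[17,[0,0,0],[0,0,0]],[20,[0,0,0],[0,0,0]],[25,[0,0,0],[0,0,0]],[30,[0,0,0],[0,0,0]],[40,[0,0,0],[0,0,0]],[50,[0,0,0],[0,0,0]],[50,[0,0,0],[0,0,0]],[50,[0,0,0],[0,0,0]]]' 10 ;  python3 st.py
```

```text
23.6667 noseX 0.0103 y -0.0000 a 0.11 z 0.1115 F along 0.82 [-2.45  0.6   1.57] [0.06 0.54 0.03] 0.011524347373274057
time_s: 24.5
tool_pos: [0.5463, 0.1513, 0.1115]
tool_rot: [19.3, 90.0, -65.3]
force: [0.2, -0.4, 0.1]
grip_width: 0.0464
24.5 noseX 0.0096 y -0.0001 a 0.08 z 0.1115 F along -0.4 [ 0.2  -0.39  0.13] [ 0.05 -0.02  0.01] 0.04641711109631625
```

Released cleanly, with zero force. Now I'll lift straight up.

```bash
python3 -m pendant '[[50,[-4,0,0],[0,0,0]],[50,[-12,0,0],[0,0,0]],[50,[-24,0,0],[0,0,0]],[50,[-40,0,0],[0,0,0]],[50,[-60,0,0],[0,0,0]],[50,[-80,0,0],[0,0,0]],[50,[-100,0,0],[0,0,0]],[50,[-115,0,0],[0,0,0]],[50,[-120,0,0],[0,0,0]],[50,[-120,0,0],[0,0,0]]]' 10
python3 -m pendant '[[50,[0,0,20],[0,0,0]],[50,[0,0,50],[0,0,0]],[50,[0,0,80],[0,0,0]],[50,[0,0,110],[0,0,0]],[50,[0,0,140],[0,0,0]],[50,[0,0,170],[0,0,0]],[50,[0,0,200],[0,0,0]],[50,[0,0,220],[0,0,0]],[50,[0,0,225],[0,0,0]],[50,[0,0,225],[0,0,0]]]' 10
cat > chk.py <<'E'
from meas import *
from plan import tobay
for n in("top","scene"):
    c=optics.read_camera(n); cv2.imwrite(f"pics/{n}_end.png",cv2.resize(c["image"][90:290,120:386],(798,600)))
    W=caddy_pts(c,n); r=cv2.minAreaRect((W[:,:2]*1000).astype(np.float32)); print(n,len(W),r,np.array(tobay(np.array(r[0])/1000,0)[:2]).round(4))
    b=redbar(c);print("bar",b[0] if b else None, tobay(b[0],0)[:2] if b else None, b[1:] if b else None)
    for k,z in(("nose",.074),("wheel_l",.014),("wheel_r",.014),("tub",0),("spool",0)): print(k,[(round(a,2),onz(c,u,v,z).round(3),np.array(tobay(onz(c,u,v,z),0)[:2]).round(4)) for a,u,v in lm(n,k)[:2]])
print(telemetry.get_obs()["time_s"])
E
python3 chk.py
```

```text
time_s: 25.33
tool_pos: [0.5474, 0.1518, 0.234]
tool_rot: [92.2, 89.8, 7.6]
force: [0.0, 0.7, -0.1]
grip_width: 0.0498
time_s: 26.17
tool_pos: [0.5668, -0.0747, 0.2304]
tool_rot: [-96.9, 89.9, 178.3]
force: [-0.4, 0.8, -0.3]
grip_width: 0.0497
top 658 ((536.9015502929688, 233.25885009765625), (121.56534576416016, 192.03955078125), 5.851213455200195) [-0.0829  0.0018]
bar [0.54572423 0.15265445] (np.float64(-0.16400728028520675), np.float64(0.0004270479854489419)) (array([-0.09753276,  0.99523231]), np.float64(0.1003571432836613), 90)
nose [(0.58, array([0.524, 0.316, 0.074]), array([0.0012, 0.0072]))]
wheel_l []
wheel_r []
tub [(0.62, array([0.407, 0.291, 0.   ]), array([-0.0134,  0.1253]))]
spool [(0.59, array([0.661, 0.256, 0.   ]), array([-0.0722, -0.1237])), (0.49, array([0.536, 0.348, 0.   ]), array([ 0.031 , -0.0077]))]
scene 804 ((539.939208984375, 230.87750244140625), (121.51314544677734, 198.3643341064453), 5.57322359085083) [-0.0856 -0.001 ]
bar [0.54726383 0.14589595] (np.float64(-0.17087910782007665), np.float64(-0.00048168974349407516)) (array([ 0.09351065, -0.99561828]), np.float64(0.10354325308347267), 122)
nose [(0.72, array([0.521, 0.335, 0.074]), array([0.0201, 0.0085]))]
wheel_l []
wheel_r []
tub [(0.72, array([ 0.486,  0.235, -0.   ]), array([-0.0766,  0.0519])), (0.45, array([0.407, 0.3  , 0.   ]), array([-0.0046,  0.1253]))]
spool [(0.63, array([0.68 , 0.249, 0.   ]), array([-0.0801, -0.1418]))]
26.8667
```

View pics/scene_end.png

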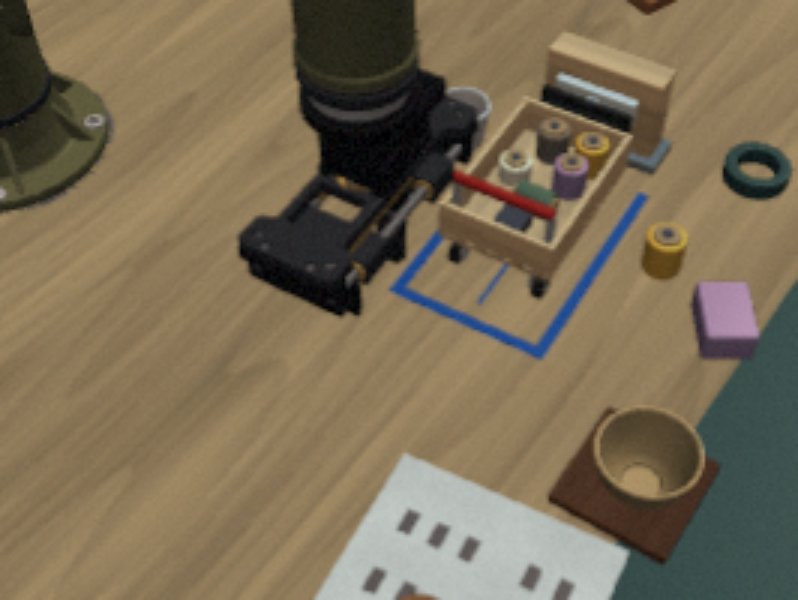

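View pics/top_end.png

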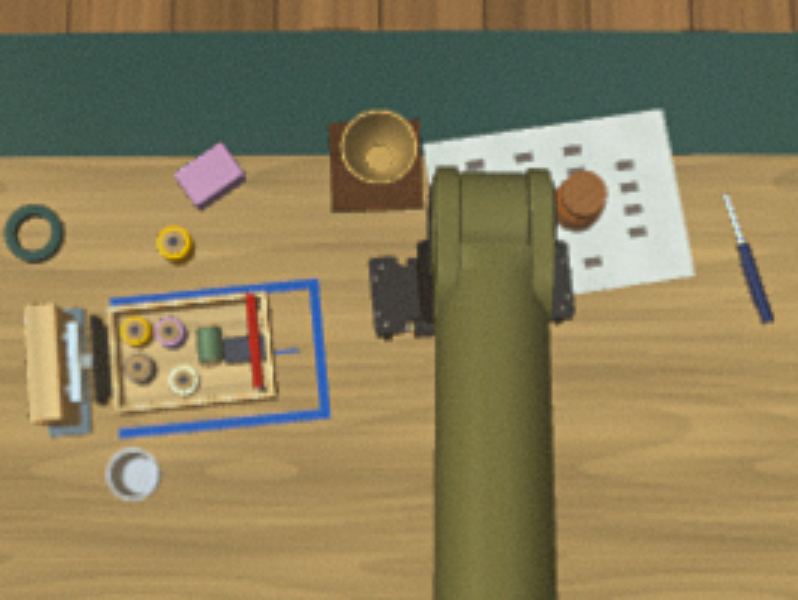

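The bar centre lies on the centre line in both views, the tray is square to the bay and against the pad, and the bystanders are in place. I'll hand it in.

```bash
python3 -m pendant '[[50,[0,0,0],[0,0,0]],[50,[0,0,0],[0,0,0]],[50,[0,0,0],[0,0,0]]]' 10; python3 -c "
from cell import env; print(env.sign_off())"
```

```text
time_s: 27.12
tool_pos: [0.5674, -0.0728, 0.2315]
tool_rot: [-22.1, 90.0, -106.7]
force: [0.2, 0.3, 0.8]
grip_width: 0.0499
the job is handed in; nothing more can be done
None
```

The caddy is parked in the bay, straight on the centre line and let go, and I handed the job in at about 27 s. No verdict is reported.

I gripped the red bar from above and rolled the caddy about 81 mm straight. I then steered it through an S-curve and rolled the last 70 mm or so straight into the buffer.

**Buffer push:** the nose touched at about +10 mm in the bay's frame. I held roughly 6.3 N for 1 s, then about 7.5 N for 1.3 s, as read at the wrist. The peak reading was 8.4 N with about ±1 N of noise. After that I unloaded gently, opened the fingers and backed the arm away.

**Last checks:**

| Check | Result | Limit |
|---|---|---|
| Nose position along the bay | about +4 to +11 mm | -33 to +30 mm |
| Distance from centre line (bar and tray) | within about 2 mm | 12 mm |
| Angle to the bay | about 0.3–0.6° | 5.7° (0.1 rad) |

- **Disagreement:** the nose detector read 7–8 mm off the centre line. It was the outlier against the bar, the tray outline and the tool position at release.
- **Not confirmed:** the castor angles. The wheel detector found nothing in the pictures I checked while rolling and at the end, because the wheels are under the tray. That they trail straight rests on the straight rolling before contact and a roll back of only about 3 mm on unloading.
- **Bystanders:** the ones in view look unmoved, and the arm met no unexpected forces. In the final networks' check of the tub and spool, two detections were clearly wrong, and the spool's top-view position was about 20 mm off the others.

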